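# Put the microscope's lenses and camera away in their dishes

### The arm

A 7-joint arm with a two-finger parallel gripper is mounted at the origin on the work surface. World frame = base frame: x ahead of the robot, y to its left, z up, the work surface at z = 0. Lengths are in m, angles in rad, forces in N, time in s.
With the tool pointing down it reaches from about 0.4 to 0.85 m from the base axis. Payload 10.4 kg.
Tool frame: the origin (TCP) lies between the finger pads; the fingertips stand 19 mm ahead of it and the grasp point (between the pads) is the TCP; x points along the fingers, y is the direction in which the jaws open and shut, and the axes are right-handed (so a half turn about x gives the same grasp; the last joint's range is limited). The gripper opens to 87 mm and grips with 3 to 60 N. Pads are 19 mm wide; open, the fingers measure 117 mm over their backs; the gripper's body (75 mm by 190 mm) begins 51 mm behind the grasp point.
Start: joints at [1.326, 0.332, -0.065, 1.46, 0.022, 1.35, -0.088], TCP at [0.138, -0.61, 0.242] pointing down, gripper open.
Joint ranges: [-2.6, 2.6], [-0.5, 2.12], [-1.47, 1.34], [0.16, 2.42], [-1.27, 4.41], [0.06, 2.06], [-2.6, 2.6]. Speed limits (rad/s): [2.22, 2.22, 2.79, 2.79, 3.14, 3.14, 3.14].

### API

Orientations are given as a unit quaternion [x, y, z, w].
In Python, from bench import r gives the robot as it stands.
- The arm moves only by the tool drive_tool, never from a script. Its argument "motion" is a list of rows, each a list of 4 numbers: the shift along the tool's x, y, z in cm, then the turn about the tool's x in units of 5 degrees (1.0 is 5 degrees). In form: [[tx, ty, tz, twist], ...]. A call has 1 to 20 rows; each row is the pose to reach, as a shift and turn from the pose commanded when the call began, along the tool's axes at that moment; what a row does not reach only later rows make up. A row lasts 1/12 s, in which the tool goes at most 41.7 mm and 7.16 degrees, less where a joint would pass 70% of its speed; a pose out of reach is approached as far as the arm can. A call with a gripper value outside its range is refused whole. "grip" is the closure in counts, from 0 (fully open) to 255 (shut), set as the call begins (left out, the last holds). The fingers move at their own pace and stop on an object; "force" is the grip in N (left out, the last holds). Time passes only in rows, so rows that repeat a pose let the fingers close. It gives the time, the measured TCP pose, the force and the opening at its end, in the units of the state.
- r.read_state(): the state, without advancing time (a new reading comes with each control period).
- r.camera(name): name is "scene" or "top"; returns the picture (384x512x3 uint8, red, green, blue); there is no depth.
- r.calibration(name): a dict with "fx", "fy", "cx", "cy" (pixels), "xyz" and "orientation" of the camera in the world. Camera axes: x right, y up, looking along -z (the intrinsics and any distortion apply to the point x, -y, -z); pixel columns grow to the right and rows downward; lengths in m; the calibration is good to about 2 mm. A picture is of the moment at which its call begins. calibration takes no time and is no camera call.
- r.close_job(): hands the job in, once; it reports no verdict.
The state is a dict: "time": time; "joint_positions": joint angles; "joint_vel": joint speeds; "joint_torque": joint torques, N m; "ee_pos": TCP position; "eef_rot": TCP orientation; "ft_force": force on the tool from outside, world axes, zero at the start; "torque": the same for the moment, N m; "width": finger opening in m.
Only numpy, scipy, OpenCV 4.12 (cv2) and the standard library are available. Lean on these libraries where they do the work, as an engineer would, in place of code of your own. Each camera call takes 0.05 s, during which the arm holds its last target.

### The job

Put the microscope's optical parts away: stand each of the three black lenses upright in the round dish of its own size (small in small, medium in medium, large in large) and the camera in the oblong dish, each resting flat on the padded floor inside the rim. Set them down gently, never dropping or tipping one over, and leave the flux tin and the heat sink where they are.

Things in the scene. Friction and masses are not known exactly. Their poses are not given: they have to be found in the camera images.
- small_lens_mid (a point): The small microscope lens: a black upright cylinder with thin metal bands and a glass disc on top, 28 mm in diameter, 50 mm high, standing on its foot. This point is its centre, 25 mm above its underside; z is up along its axis.
- medium_lens_mid (a point): The medium microscope lens: a black upright cylinder with thin metal bands and a glass disc on top, 45 mm in diameter, 46 mm high, standing on its foot. This point is its centre, 23 mm above its underside; z is up along its axis.
- large_lens_mid (a point): The large microscope lens: a black upright cylinder with thin metal bands and a glass disc on top, 62 mm in diameter, 44 mm high, standing on its foot. This point is its centre, 22 mm above its underside; z is up along its axis.
- camera_mid (a point): The microscope camera: a grey box with black grooves and a round metal port on top, 56 mm long (its x), 40 mm wide (its y), 45 mm high to the box top (the port adds 3 mm, 28 mm across). This point is the centre of the box, 22.5 mm above its underside; z up.
- small_dish: The small round dish: fixed, white, with a low rim and a grey padded floor; 44 mm inside diameter, 50 mm outside, rim top 10 mm above the bench, floor 4 mm above the bench. Origin: centre of its underside, at bench height. Meant for the small lens, which has 8 mm play all round.
- medium_dish: The medium round dish: fixed, white, with a low rim and a grey padded floor; 61 mm inside diameter, 67 mm outside, rim top 10 mm above the bench, floor 4 mm above the bench. Origin: centre of its underside, at bench height. Meant for the medium lens, which has 8 mm play all round.
- large_dish: The large round dish: fixed, white, with a low rim and a grey padded floor; 78 mm inside diameter, 84 mm outside, rim top 10 mm above the bench, floor 4 mm above the bench. Origin: centre of its underside, at bench height. Meant for the large lens, which has 8 mm play all round.
- oblong_dish: The oblong dish: fixed, white, with a low rim and a grey padded floor; inside 72 mm along its x by 56 mm along its y, outside 78 by 62 mm, rim top 10 mm and floor 4 mm above the bench. Origin: centre of its underside, at bench height. Meant for the camera, its long side along the dish's long side, either way round.
- flux_tin: Bystander, to be left where it stands: a closed flat round metal tin with a brass-coloured lid, 53 mm in diameter, 18.5 mm high, loose. Origin: centre of its underside.
- heat_sink: Bystander, to be left where it stands: a bright aluminium block with upright fins, 42 by 42 mm, 26 mm high, loose. Origin: centre of its underside.
Mind the look-alikes: they are no part of the job. Leave any orange or pink look-alike of the part that bears medium_lens_mid alone.

How it is judged:
At the end, for the whole second after the job is handed in: Each lens upright on the floor of the dish of its size, within 10 mm of its centre; the camera flat in the oblong dish, within 12 mm and 0.4 rad lengthwise; all upright within 0.06 rad, under 0.02 m/s; flux tin and heat sink within 20 mm of their starts (horizontal distance between small_lens_mid and small_dish below 0.01 m and height (world z) of small_lens_mid below 0.031 m and angle between each of small_lens_mid, medium_lens_mid, large_lens_mid, camera_mid's own z axis and vertical below 0.06 rad and linear speed of each of small_lens, medium_lens, large_lens, camera below 0.02 m/s and horizontal distance between medium_lens_mid and medium_dish below 0.01 m and height (world z) of medium_lens_mid below 0.029 m and horizontal distance between large_lens_mid and large_dish below 0.01 m and height (world z) of large_lens_mid below 0.028 m and horizontal distance between camera_mid and oblong_dish below 0.012 m and height (world z) of camera_mid below 0.0285 m and angle between the x axis of camera_mid and the x axis of oblong_dish, either way round below 0.4 rad and distance of each of flux_tin, heat_sink from where it was at the start of the episode below 0.02 m); the robot touches nothing.
It fails at once if a lens or the camera is dropped (out of the fingers and moving at more than 0.7 m/s, a fall of some 25 mm) ((linear speed of small_lens above 0.7 m/s and contact force between small_lens and the fingers below 0.02 N) or (linear speed of medium_lens above 0.7 m/s and contact force between medium_lens and the fingers below 0.02 N) or (linear speed of large_lens above 0.7 m/s and contact force between large_lens and the fingers below 0.02 N) or (linear speed of camera above 0.7 m/s and contact force between camera and the fingers below 0.02 N)).
It fails at once if a lens or the camera is tipped over (more than 1 rad) (angle between any of small_lens_mid, medium_lens_mid, large_lens_mid, camera_mid's own z axis and vertical above 1 rad).
It fails at once if the flux tin or the heat sink is moved by more than 20 mm (distance of any of flux_tin, heat_sink from where it was at the start of the episode above 0.02 m).
It also fails if it takes over 115 s, if anything falls off the work surface, if the arm or the gripper's body presses on something with over 40 N, if the wrist force passes 120 N, or if a joint passes its speed limit or range.

## Working session

There is one attempt and no reset: what is moved stays moved. The work goes in short steps, Python scripts to look and compute and a tool call to move; the robot and the scene stay as the last step left them, time stands still between calls to the robot, and variables do not carry over. Pictures are saved under pics/ and viewed, and the job is handed in when it is done.

Besides the shell and the picture viewer there is one more tool, called as name([rows], argument=value, ...), one row to a line, values as JSON. drive_tool: Moves the arm, as the interface text tells. Its arguments: {"type":"object","properties":{"motion":{"type":"array","items":{"type":"array","items":{"type":"number"}}},"grip":{"type":"number"},"force":{"type":"number"}},"required":["motion"]}

```bash
mkdir -p pics; ls; python3 - <<'E'
from bench import r
import cv2
for n in("top","scene"):
    im=r.camera(n); cv2.imwrite(f"pics/{n}0.png",im[:,:,::-1]); print(n,r.calibration(n))
s=r.read_state(); print(s["time"],s["ee_pos"],s["eef_rot"],s["width"],s["ft_force"])
E
```

```text
pics
top {'fx': 388.39362078049925, 'fy': 388.39362078049925, 'cx': 257.99828620281903, 'cy': 197.14113644062553, 'xyz': array([ 0.42809105, -0.00446805,  1.06832318]), 'orientation': array([-0.05297463,  0.04947637,  0.7066187 , -0.703872  ])}
scene {'fx': 421.0022810555317, 'fy': 421.0022810555317, 'cx': 259.9406179063484, 'cy': 192.61857910128722, 'xyz': array([1.05721721, 0.09435122, 0.86945864]), 'orientation': array([0.17074008, 0.20122743, 0.74532137, 0.61225109])}
0.1 [ 0.13744223 -0.60938779  0.24084284] [-0.70269824 -0.07870401  0.70282212 -0.0778584 ] 0.08678034691439378 [-0.02779956 -0.17461471 -0.21577094]
```

View pics/top0.png

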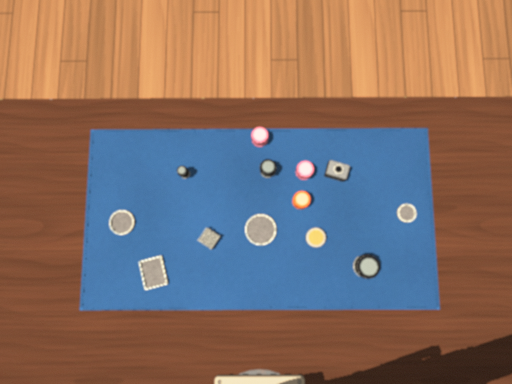

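View pics/scene0.png

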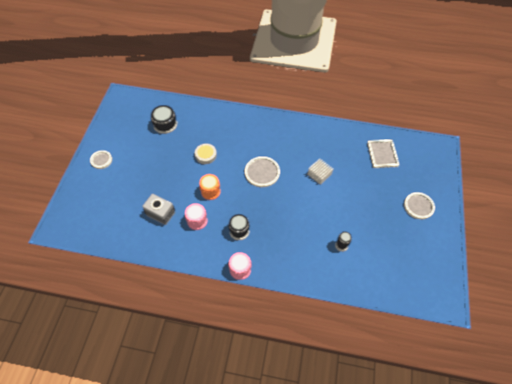

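Top view: small lens (184,172), medium lens (269,168), large lens (367,265), camera (338,170); medium dish (121,222), large dish (261,229), small dish (407,213), oblong dish (152,272). The pink objects (260,136) and (305,169) and the orange one (302,199) are look-alikes. The heat sink is at (209,238) and the tin at (316,237). Next I'll enlarge these and segment.

```bash
cat > h.py <<'E'
import numpy as np,cv2
from scipy.spatial.transform import Rotation as R
from bench import r
def ray(n,u,v):
    c=r.calibration(n);d=np.array([(u-c['cx'])/c['fx'],-(v-c['cy'])/c['fy'],-1.])
    return np.array(c['xyz']),R.from_quat(c['orientation']).apply(d)
def onz(n,u,v,z):
    o,d=ray(n,u,v);return (o+d*(z-o[2])/d[2])[:2]
def proj(n,p):
    c=r.calibration(n);q=R.from_quat(c['orientation']).inv().apply(np.array(p)-c['xyz'])
    return np.array([c['cx']+c['fx']*q[0]/-q[2],c['cy']-c['fy']*q[1]/-q[2]])
def crop(im,u,v,h,f,fn):
    u,v=int(u),int(v);cv2.imwrite(fn,cv2.resize(im[max(0,v-h):v+h,max(0,u-h):u+h,::-1],None,fx=f,fy=f,interpolation=cv2.INTER_CUBIC))
E
python3 - <<'E'
from h import *
for n in("top","scene"):
    im=cv2.imread(f"pics/{n}0.png")
    hsv=cv2.cvtColor(im,cv2.COLOR_BGR2HSV)
    blue=cv2.inRange(hsv,(95,100,40),(125,255,255))
    hull=cv2.convexHull(max(cv2.findContours(cv2.morphologyEx(blue,cv2.MORPH_CLOSE,np.ones((25,25))),0,2)[0],key=cv2.contourArea))
    m=np.zeros_like(blue);cv2.fillConvexPoly(m,hull,255);m=cv2.erode(m,np.ones((7,7)))
    fg=cv2.bitwise_and(m,255-blue)
    print(n)
    for c in cv2.findContours(fg,cv2.RETR_EXTERNAL,2)[0]:
        if cv2.contourArea(c)<40: continue
        M=cv2.moments(c);u,v=M['m10']/M['m00'],M['m01']/M['m00']
        x,y,w,h=cv2.boundingRect(c)
        print(round(u,1),round(v,1),(w,h),'z0.01',onz(n,u,v,.01).round(4))
top=cv2.imread("pics/top0.png");sc=cv2.imread("pics/scene0.png")
def cr(im,u,v):return cv2.resize(im[v-20:v+20,u-20:u+20],(190,190),interpolation=cv2.INTER_CUBIC)
a=np.hstack([cr(top,*p) for p in[(184,172),(269,168),(367,265),(338,170)]])
b=np.hstack([cr(sc,*p) for p in[(344,240),(239,226),(164,118),(158,208)]])
c=np.hstack([cr(top,*p) for p in[(407,213),(121,222),(261,229),(152,272)]])
cv2.imwrite("pics/crops.png",np.vstack([a,b,c]))
E
```

```text
top
365.7 265.8 (28, 25) z0.01 [ 0.3954 -0.2876]
152.8 272.3 (31, 37) z0.01 [0.3802 0.2833]
315.5 237.0 (22, 21) z0.01 [ 0.4727 -0.155 ]
208.7 237.8 (24, 23) z0.01 [0.4717 0.1348]
260.2 229.1 (33, 33) z0.01 [ 0.4946 -0.0051]
121.4 221.9 (28, 27) z0.01 [0.5157 0.3742]
406.4 212.6 (22, 20) z0.01 [ 0.5383 -0.4049]
301.0 199.5 (21, 20) z0.01 [ 0.5756 -0.1178]
183.3 171.9 (14, 13) z0.01 [0.6545 0.2081]
337.2 170.1 (26, 22) z0.01 [ 0.6578 -0.2199]
304.4 169.6 (22, 22) z0.01 [ 0.6595 -0.1289]
267.6 168.4 (17, 20) z0.01 [ 0.6634 -0.0265]
259.5 138.6 (20, 16) z0.01 [ 0.7494 -0.0043]
scene
239.5 265.6 (25, 28) z0.01 [ 0.7445 -0.0045]
342.9 241.7 (18, 20) z0.01 [0.6451 0.2086]
238.6 227.4 (22, 27) z0.01 [ 0.6561 -0.0262]
195.5 216.2 (24, 28) z0.01 [ 0.6478 -0.1291]
158.4 208.8 (33, 32) z0.01 [ 0.6458 -0.2184]
419.0 205.4 (33, 28) z0.01 [0.5178 0.375 ]
209.4 186.4 (23, 28) z0.01 [ 0.5639 -0.1181]
319.7 171.0 (27, 27) z0.01 [0.4679 0.1353]
261.8 171.3 (37, 32) z0.01 [ 0.4967 -0.0035]
100.7 159.2 (24, 20) z0.01 [ 0.5403 -0.402 ]
205.2 153.3 (23, 22) z0.01 [ 0.4716 -0.1531]
382.8 153.3 (33, 30) z0.01 [0.3834 0.2847]
163.5 119.6 (27, 28) z0.01 [ 0.3875 -0.2887]
```

View pics/crops.png

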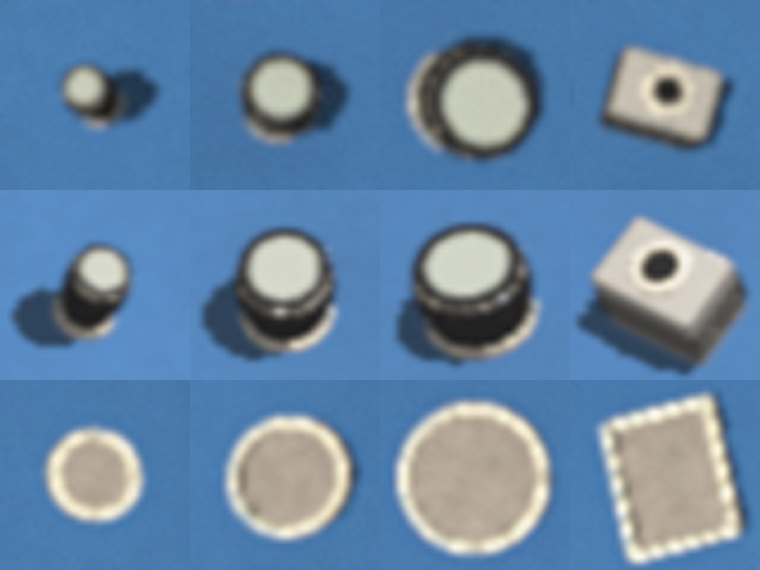

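The crops confirm three black lenses with glass tops, in increasing size, and the grey camera with its port. The medium lens at top (269,168) is black, unlike the pink and orange ones. Next, the glass-disc and port centres in both views.

```bash
python3 - <<'E'
from h import *
J={'small':(.050,(184,172),(344,240)),'med':(.046,(269,168),(239,226)),'large':(.044,(367,265),(164,118))}
for k,(z,a,b) in J.items():
  for n,(u,v) in(("top",a),("scene",b)):
    im=cv2.imread(f"pics/{n}0.png");x0,y0=u-18,v-18
    c=cv2.resize(im[y0:v+18,x0:u+18],None,fx=8,fy=8,interpolation=cv2.INTER_CUBIC)
    h=cv2.cvtColor(c,cv2.COLOR_BGR2HSV)
    m=cv2.inRange(h,(20,0,120),(95,60,255))
    m=cv2.morphologyEx(m,cv2.MORPH_OPEN,np.ones((13,13)))
    l,_,st,ce=cv2.connectedComponentsWithStats(m); i=1+np.argmax(st[1:,4])
    cu,cv_=(ce[i]+.5)/8-.5+[x0,y0]
    print(k,n,np.round((cu,cv_),2),st[i,2:4]/8,onz(n,cu,cv_,z).round(4))
for n,(u,v) in(("top",(338,170)),("scene",(158,208))):
    im=cv2.imread(f"pics/{n}0.png");x0,y0=u-20,v-20
    c=cv2.resize(im[y0:v+20,x0:u+20],None,fx=8,fy=8,interpolation=cv2.INTER_CUBIC)
    h=cv2.cvtColor(c,cv2.COLOR_BGR2HSV)
    m=cv2.inRange(h,(0,0,130),(180,70,255));m=cv2.morphologyEx(m,cv2.MORPH_OPEN,np.ones((9,9)))
    k=max(cv2.findContours(m,0,2)[0],key=cv2.contourArea).reshape(-1,2)
    P=np.array([onz(n,*((p+.5)/8-.5+[x0,y0]),.045) for p in k])
    (cx,s,an)=cv2.minAreaRect((P*1000).astype(np.float32));print('cam',n,cx,s,an,cv2.boxPoints((cx,s,an)).round(0).tolist())
for n,(u,v) in(("top",(152,272)),("scene",(383,153))):
    im=cv2.imread(f"pics/{n}0.png");x0,y0=u-24,v-24
    c=cv2.resize(im[y0:v+24,x0:u+24],None,fx=8,fy=8,interpolation=cv2.INTER_CUBIC)
    h=cv2.cvtColor(c,cv2.COLOR_BGR2HSV)
    m=255-cv2.inRange(h,(95,100,40),(125,255,255))
    k=max(cv2.findContours(m,0,2)[0],key=cv2.contourArea).reshape(-1,2)
    P=np.array([onz(n,*((p+.5)/8-.5+[x0,y0]),.008) for p in k])
    (cx,s,an)=cv2.minAreaRect((P*1000).astype(np.float32));print('dish',n,cx,s,an)
s=r.read_state();print(R.from_quat(s['eef_rot']).as_matrix().round(3))
E
```

```text
small top [181.21 169.83] [7.875 7.625] [0.6517 0.2059]
small scene [345.16 236.47] [10.  9.] [0.6512 0.207 ]
med top [267.71 166.17] [12.625 12.125] [ 0.6615 -0.0261]
med scene [238.34 222.  ] [15.375 13.875] [ 0.6603 -0.0245]
large top [368.48 266.32] [18.    17.875] [ 0.3951 -0.2856]
large scene [161.88 113.21] [18.125 13.875] [ 0.3946 -0.284 ]
cam top (653.2516479492188, -213.33837890625) (58.09942626953125, 42.14619445800781) 73.18304443359375 [[625.0, -235.0], [665.0, -247.0], [682.0, -192.0], [641.0, -179.0]]
cam scene (653.5994873046875, -210.89402770996094) (60.20207977294922, 41.219810485839844) 73.60359191894531 [[625.0, -234.0], [665.0, -246.0], [682.0, -188.0], [642.0, -176.0]]
dish top (380.3737487792969, 283.8902893066406) (86.14617919921875, 71.48725891113281) 14.49044132232666
dish scene (380.3912048339844, 284.88189697265625) (90.54313659667969, 71.64116668701172) 14.763161659240723
[[-0.     0.22  -0.975]
 [ 0.001 -0.975 -0.22 ]
 [-1.    -0.001  0.   ]]
```

```bash
cat >> h.py <<'E'
def goal(x,y,z,yaw=None):
    s=r.read_state();M=R.from_quat(s['eef_rot']).as_matrix()
    y0=np.degrees(np.arctan2(M[1,1],M[0,1]))
    d=M.T@(np.array([x,y,z])-s['ee_pos'])*100
    tw=0 if yaw is None else -((yaw-y0+180)%360-180)/5
    print('t',round(s['time'],2),'tcp',np.round(s['ee_pos'],4),'yaw',round(y0,1),'tilt',round(np.degrees(np.arccos(-M[2,0])),2),'w',round(s['width'],4),'j',np.round(s['joint_positions'],2),'F',np.round(s['ft_force'],1))
    print(' -> shift cm',d.round(2),'twist',round(tw,2))
E
python3 -c "
from h import *
goal(.395,-.285,.14); goal(.395,-.285,.03)"
```

```text
t 0.1 tcp [ 0.1374 -0.6094  0.2408] yaw -77.3 tilt 0.07 w 0.0868 j [ 1.33  0.33 -0.06  1.46  0.02  1.35 -0.09] F [-0.  -0.2 -0.2]
 -> shift cm [ 10.11 -25.96 -32.26] twist 0
t 0.1 tcp [ 0.1374 -0.6094  0.2408] yaw -77.3 tilt 0.07 w 0.0868 j [ 1.33  0.33 -0.06  1.46  0.02  1.35 -0.09] F [-0.  -0.2 -0.2]
 -> shift cm [ 21.11 -25.95 -32.26] twist 0
```

drive_tool([
  [0.5,-1.5,-1.8,0],
  [1.5,-4,-5,0],
  [2.5,-6.5,-8,0],
  [3.5,-9,-11.2,0],
  [4.5,-11.6,-14.4,0],
  [5.5,-14.2,-17.6,0],
  [6.5,-16.8,-20.8,0],
  [7.5,-19.4,-24,0],
  [8.5,-22,-27.2,0],
  [9.3,-24,-29.8,0],
  [10,-25.3,-31.5,0],
  [10.1,-25.9,-32.2,0],
  [10.1,-26,-32.3,0],
  [10.1,-26,-32.3,0],
  [10.1,-26,-32.3,0],
], grip=0, force=25)

```text
time: 1.35
ee_pos: [0.3945, -0.2866, 0.1409]
eef_rot: [-0.703, -0.077, 0.703, -0.078]
ft_force: [-0.7, -0.9, -0.2]
width: 0.0869
```

```bash
python3 -c "
from h import *
goal(.395,-.285,.14); goal(.395,-.285,.03)
crop(r.camera('scene'),164,118,60,5,'pics/a1.png')"
```

```text
t 1.35 tcp [ 0.3945 -0.2866  0.1409] yaw -77.4 tilt 0.04 w 0.0869 j [ 0.88  0.14 -0.37  1.92  0.06  1.09 -0.86] F [-0.7 -0.9 -0.2]
 -> shift cm [ 0.09 -0.15 -0.08] twist 0
t 1.35 tcp [ 0.3945 -0.2866  0.1409] yaw -77.4 tilt 0.04 w 0.0869 j [ 0.88  0.14 -0.37  1.92  0.06  1.09 -0.86] F [-0.7 -0.9 -0.2]
 -> shift cm [11.09 -0.16 -0.08] twist 0
```

View pics/a1.png

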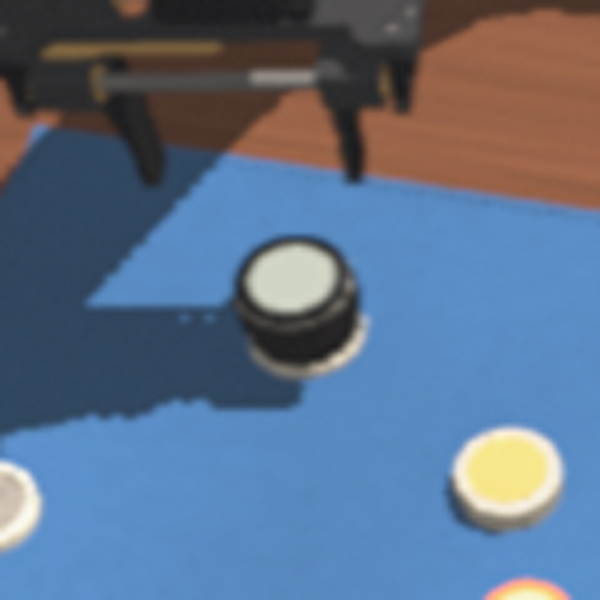

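The open fingers straddle the large lens (crop about 295,300), so I'm descending.

drive_tool([
  [0.7,-0.1,0,0],
  [2.2,-0.1,0,0],
  [4,-0.1,0,0],
  [6,-0.1,0,0],
  [8,-0.1,0,0],
  [9.7,-0.1,0,0],
  [10.7,-0.1,0,0],
  [11,-0.1,0,0],
  [11,-0.1,0,0],
  [11,-0.1,0,0],
  [11,-0.1,0,0],
])

```text
time: 2.32
ee_pos: [0.3957, -0.2846, 0.0315]
eef_rot: [0.703, 0.078, -0.702, 0.079]
ft_force: [-0.2, 0.3, 1.1]
width: 0.0871
```

drive_tool([
  [0,0,0,0],
  [0,0,0,0],
  [0,0,0,0],
  [0,0,0,0],
  [0,0,0,0],
  [0,0,0,0],
  [0,0,0,0],
  [0,0,0,0],
  [0,0,0,0],
  [0,0,0,0],
], grip=255, force=25)

```text
time: 3.15
ee_pos: [0.3953, -0.2841, 0.0307]
eef_rot: [0.703, 0.078, -0.703, 0.078]
ft_force: [-0.6, 0.9, 2.8]
width: 0.0614
```

```bash
python3 -c "
from h import *
goal(.395,-.285,.15)
crop(r.camera('scene'),164,118,60,5,'pics/a2.png')"
```

```text
t 3.15 tcp [ 0.3953 -0.2841  0.0307] yaw -77.3 tilt 0.01 w 0.0614 j [ 0.86  0.29 -0.36  2.01  0.14  0.86 -0.93] F [-0.6  0.9  2.8]
 -> shift cm [-11.93   0.08   0.04] twist 0
```

View pics/a2.png

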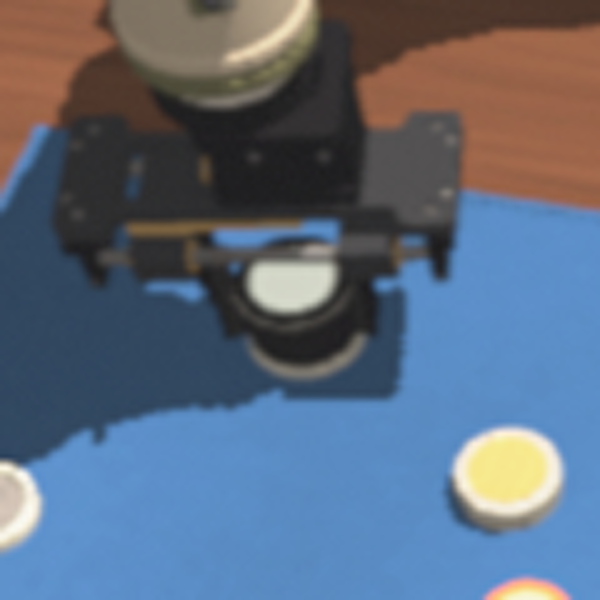

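The large lens is held (width 61 mm). Now a lift and a check.

drive_tool([
  [-0.4,0,0,0],
  [-1.2,0,0,0],
  [-2.5,0,0,0],
  [-4,0,0,0],
  [-5.5,0,0,0],
  [-6.6,0,0,0],
  [-7,0,0,0],
  [-7,0,0,0],
  [-7,0,0,0],
])

```text
time: 3.95
ee_pos: [0.395, -0.284, 0.1002]
eef_rot: [-0.703, -0.078, 0.703, -0.078]
ft_force: [0.9, 0.2, -1.6]
width: 0.0621
```

```bash
python3 -c "
from h import *
goal(.4957,-.0043,.10)
crop(r.camera('scene'),164,108,60,5,'pics/a3.png')"
```

```text
t 3.95 tcp [ 0.395  -0.284   0.1002] yaw -77.3 tilt 0.02 w 0.0621 j [ 0.88  0.19 -0.37  1.97  0.08  1.   -0.89] F [ 0.9  0.2 -1.6]
 -> shift cm [ 2.000e-02 -2.507e+01 -1.598e+01] twist 0
```

View pics/a3.png

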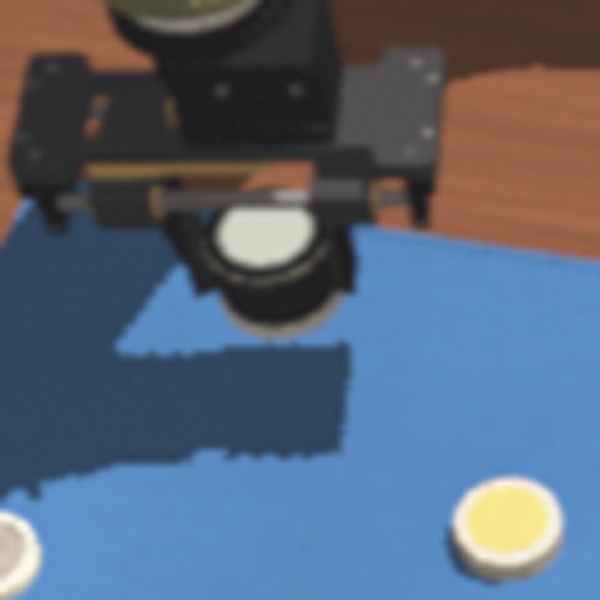

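The lens lifted cleanly. Moving over the large dish.

drive_tool([
  [0,-0.8,-0.5,0],
  [0,-2.5,-1.6,0],
  [0,-4.8,-3,0],
  [0,-7.3,-4.6,0],
  [0,-9.8,-6.2,0],
  [0,-12.3,-7.8,0],
  [0,-14.8,-9.4,0],
  [0,-17.3,-11,0],
  [0,-19.8,-12.6,0],
  [0,-22,-14,0],
  [0,-23.6,-15,0],
  [0,-24.7,-15.7,0],
  [0,-25.1,-16,0],
  [0,-25.1,-16,0],
  [0,-25.1,-16,0],
  [0,-25.1,-16,0],
])

```text
time: 5.33
ee_pos: [0.4956, -0.0051, 0.1003]
eef_rot: [-0.703, -0.078, 0.703, -0.078]
ft_force: [0.1, 0.1, -1.9]
width: 0.0615
```

```bash
python3 -c "
from h import *
goal(.4957,-.0043,.0347)
crop(r.camera('scene'),262,165,60,5,'pics/a4.png')"
```

```text
t 5.33 tcp [ 0.4956 -0.0051  0.1003] yaw -77.4 tilt 0.05 w 0.0615 j [ 0.46  0.24 -0.6   1.93  0.16  1.02 -1.56] F [ 0.1  0.1 -1.9]
 -> shift cm [ 6.56 -0.08 -0.03] twist 0
```

View pics/a4.png

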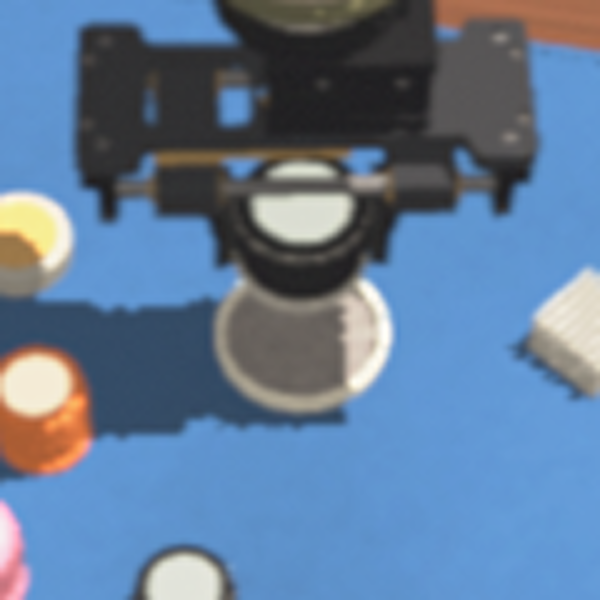

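drive_tool([
  [0.5,0,0,0],
  [1.6,0,0,0],
  [3,0,0,0],
  [4.3,0,0,0],
  [5.3,0,0,0],
  [5.9,0,0,0],
  [6.2,0,0,0],
  [6.4,0,0,0],
  [6.5,0,0,0],
  [6.5,0,0,0],
  [6.5,0,0,0],
])

```text
time: 6.3
ee_pos: [0.4964, -0.004, 0.036]
eef_rot: [0.703, 0.078, -0.703, 0.078]
ft_force: [-0.6, 0.6, -2.2]
width: 0.0616
```

```bash
python3 -c "
from h import *
goal(.4957,-.0043,.0342)
crop(r.camera('scene'),262,165,60,5,'pics/a5.png')"
```

```text
t 6.3 tcp [ 0.4964 -0.004   0.036 ] yaw -77.3 tilt 0.04 w 0.0616 j [ 0.43  0.34 -0.57  1.98  0.23  0.89 -1.62] F [-0.6  0.6 -2.2]
 -> shift cm [0.18 0.01 0.07] twist 0
```

View pics/a5.png

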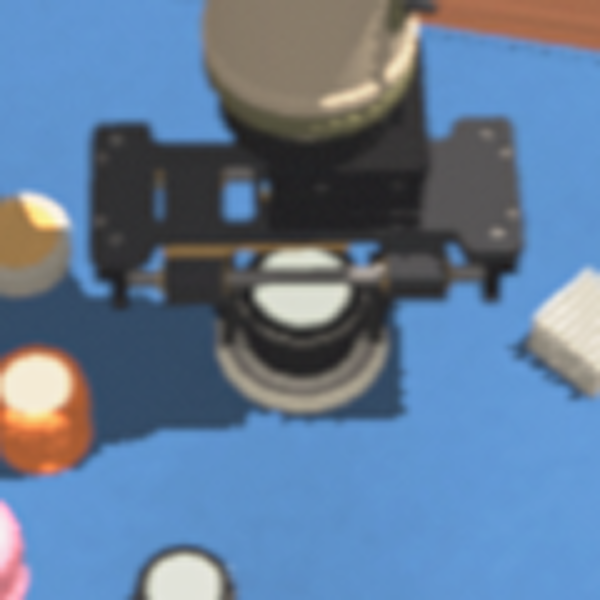

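The lens is centred in the large dish and about 1 mm above the floor. I'll lower it a touch, then release.

drive_tool([
  [0.1,0,0,0],
  [0.15,0,0,0],
  [0.15,0,0,0],
  [0.15,0,0,0],
  [0.15,0,0,0],
])

```text
time: 6.77
ee_pos: [0.4964, -0.0041, 0.0347]
eef_rot: [0.703, 0.078, -0.703, 0.078]
ft_force: [-2.7, -0.8, 4.9]
width: 0.0612
```

drive_tool([
  [0,0,0,0],
  [0,0,0,0],
  [0,0,0,0],
  [0,0,0,0],
  [0,0,0,0],
  [0,0,0,0],
  [0,0,0,0],
  [0,0,0,0],
], grip=0)

```text
time: 7.43
ee_pos: [0.4961, -0.004, 0.034]
eef_rot: [0.703, 0.078, -0.703, 0.078]
ft_force: [-0.1, 0.2, -0.6]
width: 0.0868
```

drive_tool([
  [-0.4,0,0,0],
  [-1.5,0,0,0],
  [-3,0,0,0],
  [-5,0,0,0],
  [-7.5,0,0,0],
  [-9.5,0,0,0],
  [-10.5,0,0,0],
  [-10.5,0,0,0],
  [-10.5,0,0,0],
])

```text
time: 8.18
ee_pos: [0.4961, -0.0041, 0.1391]
eef_rot: [0.703, 0.078, -0.703, 0.078]
ft_force: [0.8, 0.6, 0.2]
width: 0.0866
```

```bash
python3 -c "
from h import *
goal(.661,-.0253,.14)
crop(r.camera('scene'),262,165,60,5,'pics/a6.png')"
```

```text
t 8.18 tcp [ 0.4961 -0.0041  0.1391] yaw -77.3 tilt 0.05 w 0.0866 j [ 0.48  0.19 -0.61  1.9   0.12  1.09 -1.53] F [0.8 0.6 0.2]
 -> shift cm [ -0.07   5.69 -15.62] twist 0
```

View pics/a6.png

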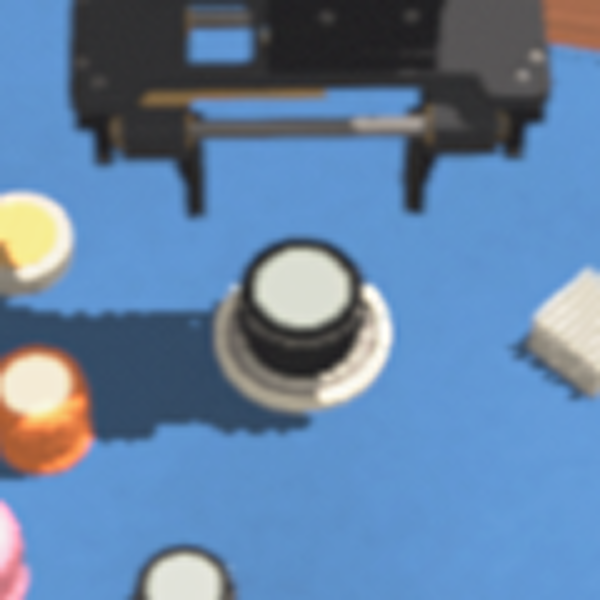

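The large lens stands in its dish. Going to the medium (black) lens, with a 30° twist.

drive_tool([
  [0,0.3,-0.8,-0.5],
  [0,0.9,-2.4,-1.2],
  [0,1.7,-4.7,-2],
  [0,2.6,-7.2,-2.8],
  [0,3.5,-9.7,-3.6],
  [0,4.4,-12.2,-4.5],
  [0,5.2,-14.2,-5.3],
  [0,5.6,-15.3,-5.8],
  [0,5.7,-15.6,-6],
  [0,5.7,-15.6,-6],
  [0,5.7,-15.6,-6],
  [0,5.7,-15.6,-6],
])

```text
time: 9.23
ee_pos: [0.6598, -0.025, 0.1387]
eef_rot: [-0.658, -0.257, 0.659, -0.257]
ft_force: [-0.3, -0.5, 0.3]
width: 0.0871
```

```bash
python3 -c "
from h import *
goal(.661,-.0253,.031)
crop(r.camera('scene'),239,210,60,5,'pics/b1.png')"
```

```text
t 9.23 tcp [ 0.6598 -0.025   0.1387] yaw -47.3 tilt 0.06 w 0.0871 j [ 0.41  0.55 -0.61  1.46  0.33  1.24 -1.07] F [-0.3 -0.5  0.3]
 -> shift cm [10.77  0.11 -0.07] twist 0
```

View pics/b1.png

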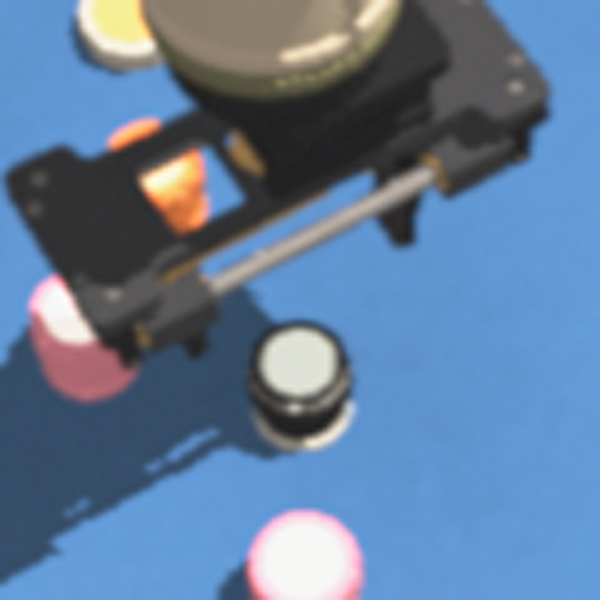

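The black medium lens (crop 298,390) lies between the fingers and the pink ones are clear of them. Descending.

drive_tool([
  [0.7,0,0,0],
  [2.2,0.1,0,0],
  [4,0.1,0,0],
  [6,0.1,0,0],
  [8,0.1,0,0],
  [9.5,0.1,0,0],
  [10.5,0.1,0,0],
  [10.8,0.1,0,0],
  [10.8,0.1,0,0],
  [10.8,0.1,0,0],
])

```text
time: 10.12
ee_pos: [0.6619, -0.0259, 0.0317]
eef_rot: [0.659, 0.257, -0.658, 0.258]
ft_force: [0.5, -0.7, 0.4]
width: 0.0871
```

drive_tool([
  [0,0,0,0],
  [0,0,0,0],
  [0,0,0,0],
  [0,0,0,0],
  [0,0,0,0],
  [0,0,0,0],
  [0,0,0,0],
  [0,0,0,0],
  [0,0,0,0],
  [0,0,0,0],
  [0,0,0,0],
], grip=255, force=25)

```text
time: 11.03
ee_pos: [0.6614, -0.0259, 0.0311]
eef_rot: [-0.659, -0.258, 0.659, -0.257]
ft_force: [-1.0, 0.1, 1.5]
width: 0.0439
```

```bash
python3 -c "
from h import *
goal(.5167,.3746,.13)
crop(r.camera('scene'),239,210,60,5,'pics/b2.png')"
```

```text
t 11.03 tcp [ 0.6614 -0.0259  0.0311] yaw -47.3 tilt 0.01 w 0.0439 j [ 0.38  0.67 -0.57  1.53  0.39  1.06 -1.11] F [-1.   0.1  1.5]
 -> shift cm [ -9.89 -39.24 -16.53] twist 0
```

View pics/b2.png

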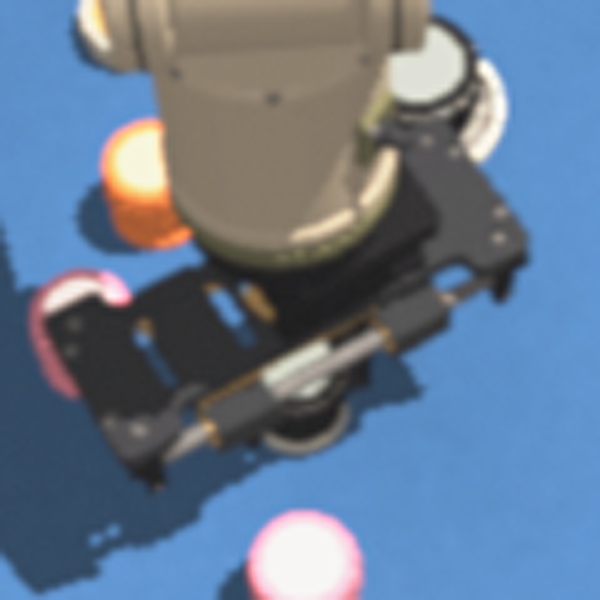

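drive_tool([
  [-0.4,0,0,0],
  [-1.2,0,0,0],
  [-2.5,0,0,0],
  [-4.2,0,0,0],
  [-6,0,0,0],
  [-7.8,0,0,0],
  [-9,0,0,0],
  [-9.7,0,0,0],
  [-9.9,0,0,0],
  [-9.9,0,0,0],
])

```text
time: 11.92
ee_pos: [0.6615, -0.0261, 0.1304]
eef_rot: [0.659, 0.257, -0.658, 0.258]
ft_force: [-0.1, 0.3, -2.0]
width: 0.0446
```

drive_tool([
  [0,-0.8,-0.3,0],
  [0,-2.4,-1,0],
  [0,-4.8,-2,0],
  [0,-7.6,-3.2,0],
  [0,-10.4,-4.4,0],
  [0,-13.2,-5.6,0],
  [0,-16,-6.8,0],
  [0,-18.8,-8,0],
  [0,-21.6,-9.2,0],
  [0,-24.4,-10.4,0],
  [0,-27.2,-11.6,0],
  [0,-30,-12.8,0],
  [0,-32.8,-13.9,0],
  [0,-35.4,-15,0],
  [0,-37.4,-15.8,0],
  [0,-38.7,-16.3,0],
  [0,-39.2,-16.5,0],
  [0,-39.2,-16.5,0],
  [0,-39.2,-16.5,0],
  [0,-39.2,-16.5,0],
])

```text
time: 13.58
ee_pos: [0.518, 0.3721, 0.1297]
eef_rot: [-0.659, -0.256, 0.659, -0.257]
ft_force: [0.4, 0.2, -1.3]
width: 0.0444
```

```bash
python3 -c "
from h import *
goal(.5167,.3746,.0351)
crop(r.camera('scene'),419,195,60,5,'pics/b3.png')"
```

```text
t 13.58 tcp [0.518  0.3721 0.1297] yaw -47.4 tilt 0.07 w 0.0444 j [-0.16  0.54 -0.72  1.53  0.37  1.21 -1.77] F [ 0.4  0.2 -1.3]
 -> shift cm [ 9.46 -0.28 -0.09] twist 0
```

View pics/b3.png

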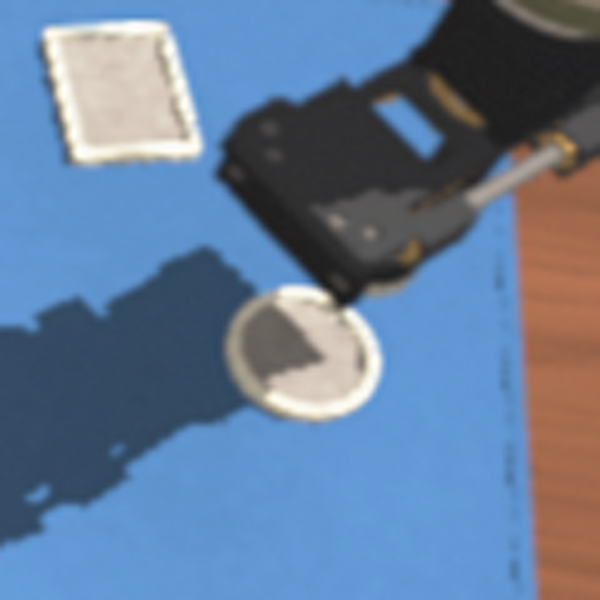

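The lens is hidden behind the gripper body in this view, but the width shows it is held. Lowering close to the floor.

drive_tool([
  [0.5,-0.1,0,0],
  [1.6,-0.2,0,0],
  [3.2,-0.2,-0.1,0],
  [5,-0.2,-0.1,0],
  [6.8,-0.2,-0.1,0],
  [8.1,-0.2,-0.1,0],
  [8.8,-0.2,-0.1,0],
  [9.1,-0.2,-0.1,0],
  [9.2,-0.2,-0.1,0],
  [9.2,-0.2,-0.1,0],
  [9.2,-0.2,-0.1,0],
])

```text
time: 14.55
ee_pos: [0.5166, 0.3765, 0.0389]
eef_rot: [0.659, 0.258, -0.658, 0.257]
ft_force: [-0.6, 0.6, -2.4]
width: 0.0442
```

```bash
python3 -c "
from h import *
goal(.5167,.3746,.0346)
crop(r.camera('scene'),419,195,60,5,'pics/b4.png')
crop(r.camera('top'),121,222,40,7,'pics/b4t.png')"
```

```text
t 14.55 tcp [0.5166 0.3765 0.0389] yaw -47.3 tilt 0.08 w 0.0442 j [-0.2   0.64 -0.68  1.59  0.45  1.07 -1.82] F [-0.6  0.6 -2.4]
 -> shift cm [0.43 0.15 0.12] twist 0
```

View pics/b4.png

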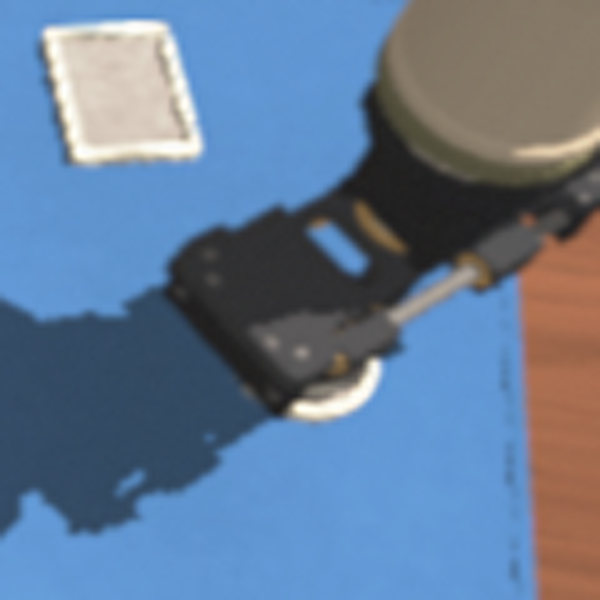

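View pics/b4t.png

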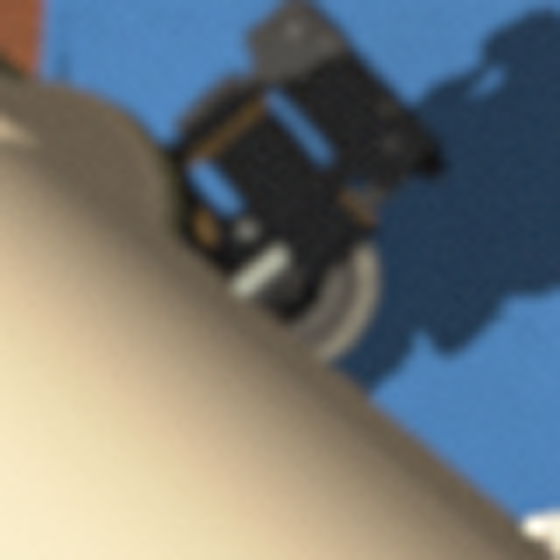

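The lens is over the dish, about 2 mm off in y. I'll correct that and set it down.

drive_tool([
  [0.1,0.1,0.1,0],
  [0.2,0.1,0.1,0],
  [0.3,0.1,0.1,0],
  [0.4,0.1,0.1,0],
  [0.4,0.1,0.1,0],
  [0.4,0.1,0.1,0],
  [0.4,0.1,0.1,0],
])

```text
time: 15.23
ee_pos: [0.5163, 0.3746, 0.035]
eef_rot: [0.659, 0.257, -0.658, 0.258]
ft_force: [-3.4, -4.4, 8.6]
width: 0.0444
```

```bash
python3 -c "
from h import *
goal(.5167,.3746,.0346)"
```

```text
t 15.23 tcp [0.5163 0.3746 0.035 ] yaw -47.3 tilt 0.05 w 0.0444 j [-0.2   0.65 -0.68  1.6   0.45  1.06 -1.82] F [-3.4 -4.4  8.6]
 -> shift cm [ 0.04  0.02 -0.03] twist 0
```

Floor contact (8.6 N up). Release and retreat.

drive_tool([
  [0,0,0,0],
  [0,0,0,0],
  [0,0,0,0],
  [0,0,0,0],
  [0,0,0,0],
  [0,0,0,0],
  [0,0,0,0],
  [0,0,0,0],
  [0,0,0,0],
  [0,0,0,0],
], grip=0)

```text
time: 16.07
ee_pos: [0.5162, 0.3746, 0.034]
eef_rot: [-0.659, -0.257, 0.659, -0.257]
ft_force: [-0.9, -0.0, -0.6]
width: 0.0866
```

drive_tool([
  [-0.4,0,0,0],
  [-1.5,0,0,0],
  [-3,0,0,0],
  [-5,0,0,0],
  [-7.5,0,0,0],
  [-9.5,0,0,0],
  [-10.5,0,0,0],
  [-10.5,0,0,0],
  [-10.5,0,0,0],
])

```text
time: 16.82
ee_pos: [0.5163, 0.3747, 0.1394]
eef_rot: [0.659, 0.257, -0.658, 0.258]
ft_force: [0.1, 0.4, -0.9]
width: 0.087
```

```bash
python3 -c "
from h import *
goal(.6515,.2065,.14)
crop(r.camera('scene'),419,195,60,5,'pics/b5.png')"
```

```text
t 16.82 tcp [0.5163 0.3747 0.1394] yaw -47.3 tilt 0.06 w 0.087 j [-0.16  0.53 -0.73  1.52  0.37  1.23 -1.77] F [ 0.1  0.4 -0.9]
 -> shift cm [-0.05 21.53  1.47] twist 0
```

View pics/b5.png

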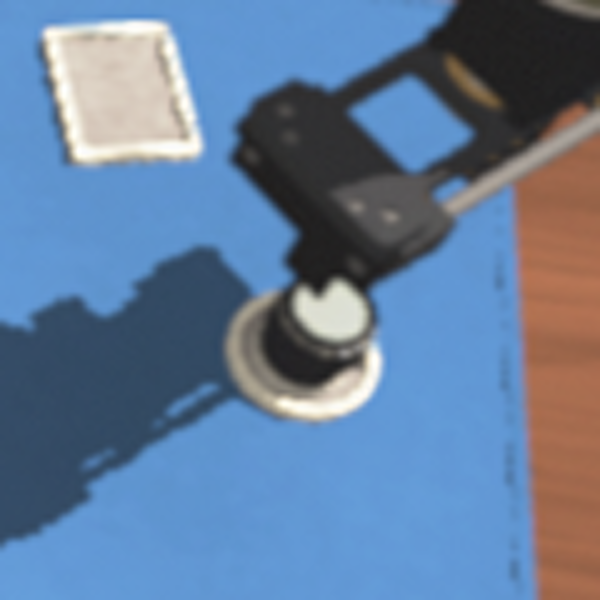

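The medium lens stands in its dish. Next, the small lens.

drive_tool([
  [0,0.8,0,0],
  [0,2.4,0.2,0],
  [0,5,0.3,0],
  [0,8,0.5,0],
  [0,11,0.7,0],
  [0,14,1,0],
  [0,17,1.2,0],
  [0,19.4,1.4,0],
  [0,20.9,1.5,0],
  [0,21.5,1.5,0],
  [0,21.5,1.5,0],
  [0,21.5,1.5,0],
  [0,21.5,1.5,0],
])

```text
time: 17.95
ee_pos: [0.6497, 0.2088, 0.139]
eef_rot: [-0.658, -0.259, 0.658, -0.258]
ft_force: [-0.5, 0.0, -0.4]
width: 0.087
```

```bash
python3 -c "
from h import *
goal(.6515,.2065,.032)
crop(r.camera('scene'),344,225,60,5,'pics/c1.png')"
```

```text
t 17.95 tcp [0.6497 0.2088 0.139 ] yaw -47.1 tilt 0.06 w 0.087 j [ 0.07  0.61 -0.66  1.39  0.38  1.27 -1.43] F [-0.5  0.  -0.4]
 -> shift cm [10.7   0.3   0.02] twist 0
```

View pics/c1.png

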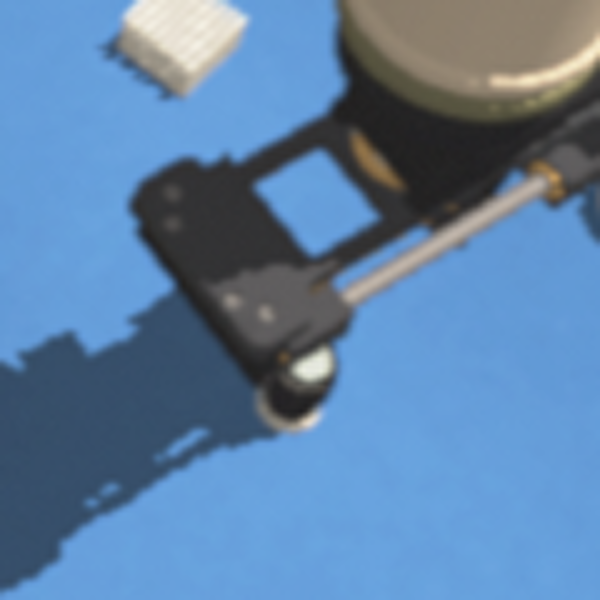

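drive_tool([
  [0.7,0.1,0,0],
  [2.2,0.2,0,0],
  [4,0.2,0,0],
  [6,0.2,0,0],
  [8,0.2,0,0],
  [9.5,0.2,0,0],
  [10.4,0.2,0,0],
  [10.7,0.2,0,0],
  [10.7,0.2,0,0],
  [10.7,0.2,0,0],
])

```text
time: 18.83
ee_pos: [0.6527, 0.2054, 0.0328]
eef_rot: [0.659, 0.257, -0.658, 0.258]
ft_force: [0.6, 0.3, 0.4]
width: 0.0869
```

drive_tool([
  [0,0,0,0],
  [0,0,0,0],
  [0,0,0,0],
  [0,0,0,0],
  [0,0,0,0],
  [0,0,0,0],
  [0,0,0,0],
  [0,0,0,0],
  [0,0,0,0],
  [0,0,0,0],
  [0,0,0,0],
  [0,0,0,0],
  [0,0,0,0],
], grip=255, force=20)

```text
time: 19.92
ee_pos: [0.6523, 0.2051, 0.032]
eef_rot: [0.659, 0.258, -0.659, 0.258]
ft_force: [-0.2, 0.5, -0.9]
width: 0.0277
```

drive_tool([
  [-0.4,0,0,0],
  [-1.2,0,0,0],
  [-2.5,0,0,0],
  [-4.2,0,0,0],
  [-6,0,0,0],
  [-7.8,0,0,0],
  [-9,0,0,0],
  [-9.7,0,0,0],
  [-10,0,0,0],
  [-10,0,0,0],
])

```text
time: 20.75
ee_pos: [0.6525, 0.2051, 0.1326]
eef_rot: [0.659, 0.257, -0.658, 0.258]
ft_force: [-0.9, 0.1, -1.9]
width: 0.0278
```

```bash
python3 -c "
from h import *
goal(.5393,-.4035,.13)
crop(r.camera('scene'),344,215,60,5,'pics/c2.png')
crop(r.camera('top'),185,170,60,5,'pics/c2t.png')"
```

```text
t 20.75 tcp [0.6525 0.2051 0.1326] yaw -47.3 tilt 0.05 w 0.0278 j [ 0.08  0.62 -0.66  1.39  0.38  1.26 -1.43] F [-0.9  0.1 -1.9]
 -> shift cm [ 0.25 37.05 49.59] twist 0
```

View pics/c2.png

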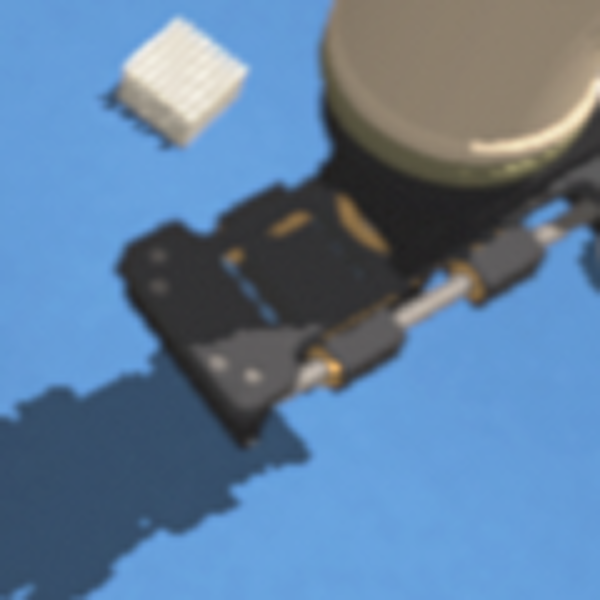

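View pics/c2t.png

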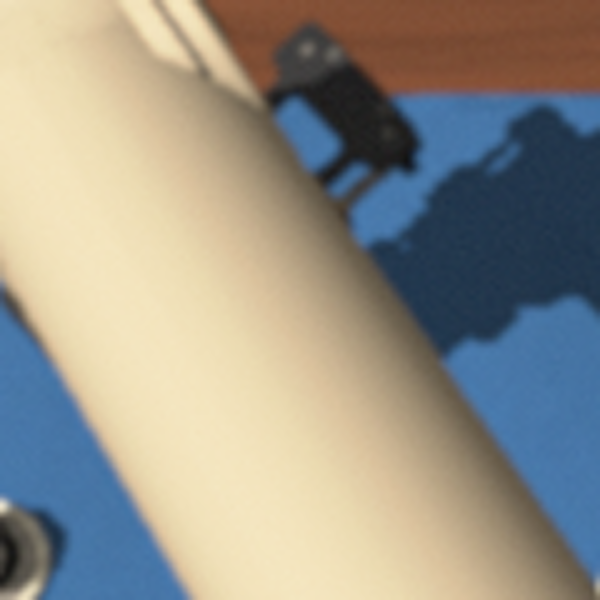

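The small lens is held (27.8 mm) and the bench spot is empty. Carrying it across to the small dish.

drive_tool([
  [0,0.6,0.8,0],
  [0,1.8,2.4,0],
  [0,3.4,4.5,0],
  [0,5.2,7,0],
  [0,7,9.4,0],
  [0,8.8,11.8,0],
  [0,10.6,14.2,0],
  [0,12.4,16.6,0],
  [0,14.2,19,0],
  [0,16,21.4,0],
  [0,17.8,23.8,0],
  [0,19.6,26.2,0],
  [0,21.4,28.6,0],
  [0,23.2,31,0],
  [0,25,33.5,0],
  [0,26.8,35.9,0],
  [0,28.6,38.3,0],
  [0,30.3,40.6,0],
  [0,31.2,41.8,0],
  [0,31.6,42.3,0],
])

```text
time: 22.52
ee_pos: [0.5539, -0.3174, 0.1312]
eef_rot: [-0.659, -0.256, 0.66, -0.256]
ft_force: [0.4, -0.6, -0.2]
width: 0.0274
```

```bash
python3 -c "
from h import *
goal(.5393,-.4035,.13)"
```

```text
t 22.52 tcp [ 0.5539 -0.3174  0.1312] yaw -47.5 tilt 0.09 w 0.0274 j [ 0.85  0.5  -0.54  1.53  0.27  1.19 -0.56] F [ 0.4 -0.6 -0.2]
 -> shift cm [0.13 5.36 6.89] twist 0
```

drive_tool([
  [0,0.5,0.7,0],
  [0,1.8,2.4,0],
  [0,3.4,4.5,0],
  [0,4.7,6.2,0],
  [0,5.3,7,0],
  [0,5.4,7.2,0],
  [0,5.4,7.2,0],
  [0,5.4,7.2,0],
  [0,5.4,7.2,0],
  [0,5.4,7.2,0],
])

```text
time: 23.35
ee_pos: [0.5403, -0.4009, 0.1322]
eef_rot: [0.658, 0.258, -0.658, 0.258]
ft_force: [0.2, 0.2, -1.8]
width: 0.0276
```

```bash
python3 -c "
from h import *
goal(.5393,-.4035,.036)
crop(r.camera('scene'),101,150,60,5,'pics/c3.png')"
```

```text
t 23.35 tcp [ 0.5403 -0.4009  0.1322] yaw -47.2 tilt 0.03 w 0.0276 j [ 0.93  0.56 -0.51  1.43  0.28  1.22 -0.43] F [ 0.2  0.2 -1.8]
 -> shift cm [9.62 0.12 0.25] twist 0
```

View pics/c3.png

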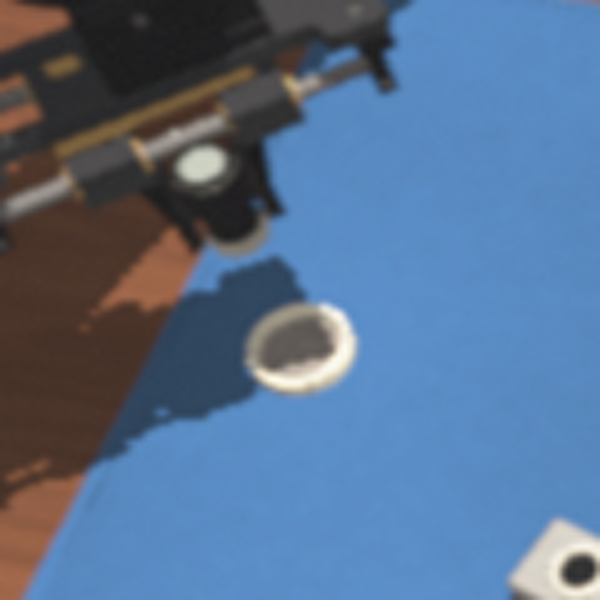

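drive_tool([
  [0.5,0,0.1,0],
  [1.6,0.1,0.2,0],
  [3.2,0.1,0.2,0],
  [5,0.1,0.2,0],
  [6.8,0.1,0.2,0],
  [8.1,0.1,0.2,0],
  [8.8,0.1,0.2,0],
  [9.1,0.1,0.2,0],
  [9.2,0.1,0.2,0],
  [9.2,0.1,0.2,0],
  [9.2,0.1,0.2,0],
  [9.2,0.1,0.2,0],
])

```text
time: 24.4
ee_pos: [0.5392, -0.405, 0.041]
eef_rot: [0.659, 0.257, -0.658, 0.258]
ft_force: [-0.7, -0.0, -0.4]
width: 0.0275
```

```bash
python3 -c "
from h import *
goal(.5393,-.4035,.0355)
crop(r.camera('scene'),101,150,60,5,'pics/c4.png')"
```

```text
t 24.4 tcp [ 0.5392 -0.405   0.041 ] yaw -47.3 tilt 0.09 w 0.0275 j [ 0.92  0.65 -0.48  1.49  0.33  1.07 -0.46] F [-0.7 -0.  -0.4]
 -> shift cm [ 0.55 -0.1  -0.11] twist 0
```

View pics/c4.png

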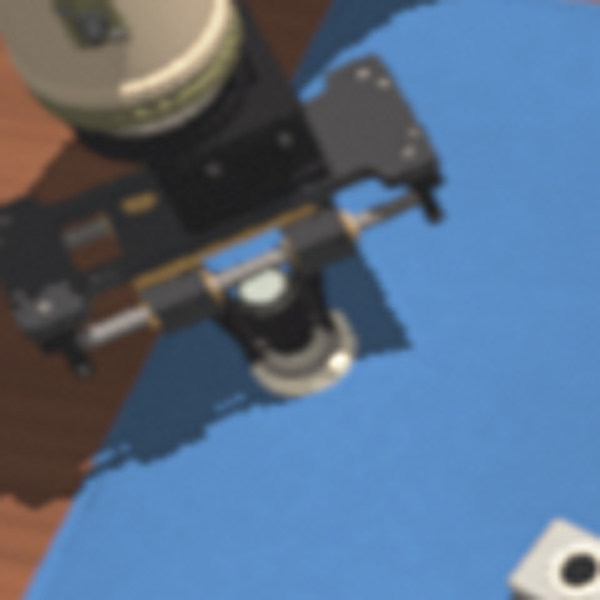

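The small lens is inside the rim, about 5 mm up. Setting it down.

drive_tool([
  [0.1,-0.1,-0.1,0],
  [0.2,-0.1,-0.1,0],
  [0.3,-0.1,-0.1,0],
  [0.4,-0.1,-0.1,0],
  [0.5,-0.1,-0.1,0],
  [0.5,-0.1,-0.1,0],
  [0.5,-0.1,-0.1,0],
  [0.5,-0.1,-0.1,0],
])

```text
time: 25.12
ee_pos: [0.5388, -0.4032, 0.0359]
eef_rot: [-0.659, -0.257, 0.659, -0.258]
ft_force: [-2.6, 2.4, 7.6]
width: 0.0272
```

```bash
python3 -c "
from h import *
goal(.5393,-.4035,.0355)"
```

```text
t 25.12 tcp [ 0.5388 -0.4032  0.0359] yaw -47.3 tilt 0.02 w 0.0272 j [ 0.92  0.66 -0.48  1.5   0.33  1.06 -0.46] F [-2.6  2.4  7.6]
 -> shift cm [ 0.04  0.05 -0.02] twist 0
```

drive_tool([
  [0,0,0,0],
  [0,0,0,0],
  [0,0,0,0],
  [0,0,0,0],
  [0,0,0,0],
  [0,0,0,0],
  [0,0,0,0],
  [0,0,0,0],
  [0,0,0,0],
  [0,0,0,0],
  [0,0,0,0],
  [0,0,0,0],
], grip=0)

```text
time: 26.12
ee_pos: [0.5388, -0.4033, 0.0351]
eef_rot: [0.659, 0.257, -0.659, 0.257]
ft_force: [0.6, 0.3, 0.5]
width: 0.0864
```

drive_tool([
  [-0.4,0,0,0],
  [-1.5,0,0,0],
  [-3,0,0,0],
  [-5,0,0,0],
  [-7.5,0,0,0],
  [-9.5,0,0,0],
  [-10.4,0,0,0],
  [-10.4,0,0,0],
  [-10.4,0,0,0],
])

```text
time: 26.87
ee_pos: [0.5388, -0.4034, 0.1394]
eef_rot: [0.659, 0.257, -0.658, 0.258]
ft_force: [-0.1, 0.9, -0.1]
width: 0.0869
```

```bash
python3 -c "
from h import *
goal(.6534,-.2123,.14,-16.7)
crop(r.camera('scene'),120,170,60,5,'pics/c5.png')"
```

```text
t 26.87 tcp [ 0.5388 -0.4034  0.1394] yaw -47.3 tilt 0.06 w 0.0869 j [ 0.93  0.56 -0.51  1.42  0.28  1.24 -0.43] F [-0.1  0.9 -0.1]
 -> shift cm [ -0.06  -6.27 -21.38] twist -6.12
```

View pics/c5.png

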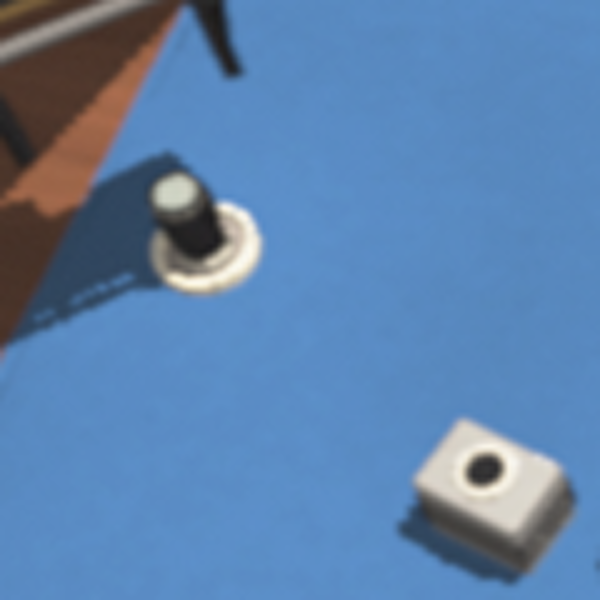

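The small lens stands in its dish. Now the camera, with the jaws across its 40 mm side.

drive_tool([
  [0,-0.3,-0.8,-0.4],
  [0,-0.8,-2.5,-1],
  [0,-1.5,-5,-1.7],
  [0,-2.3,-7.8,-2.5],
  [0,-3.1,-10.6,-3.3],
  [0,-3.9,-13.4,-4.1],
  [0,-4.7,-16.2,-4.9],
  [0,-5.5,-18.8,-5.6],
  [0,-6,-20.7,-6],
  [0,-6.2,-21.3,-6.1],
  [0,-6.2,-21.3,-6.1],
  [0,-6.2,-21.3,-6.1],
  [0,-6.2,-21.3,-6.1],
  [0,-6.2,-21.3,-6.1],
])

```text
time: 28.08
ee_pos: [0.6526, -0.215, 0.1389]
eef_rot: [-0.568, -0.421, 0.568, -0.421]
ft_force: [-1.3, -0.3, -0.1]
width: 0.087
```

```bash
python3 -c "
from h import *
goal(.6534,-.2123,.031,-16.7)
crop(r.camera('scene'),158,195,60,5,'pics/d1.png')"
```

```text
t 28.08 tcp [ 0.6526 -0.215   0.1389] yaw -16.9 tilt 0.05 w 0.087 j [ 0.69  0.62 -0.64  1.37  0.37  1.27 -0.27] F [-1.3 -0.3 -0.1]
 -> shift cm [ 1.079e+01  1.000e-02 -2.900e-01] twist -0.04
```

View pics/d1.png

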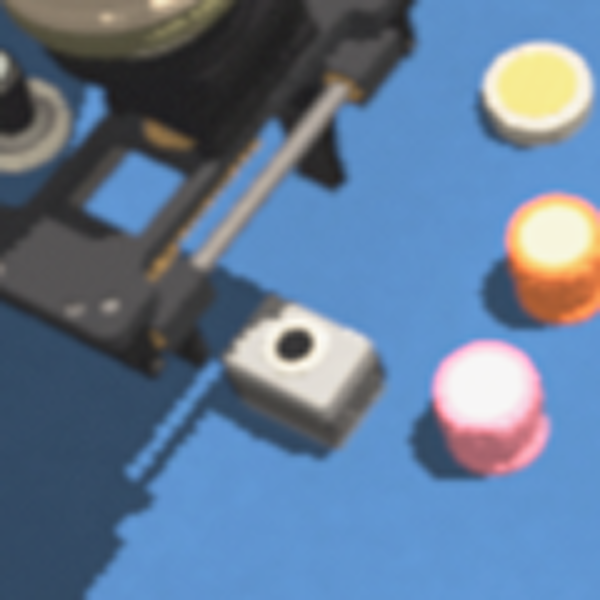

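drive_tool([
  [0.7,0,-0.1,0],
  [2.2,0,-0.1,0],
  [4,0,-0.1,0],
  [6,0,-0.1,0],
  [8,0,-0.1,0],
  [9.5,0,-0.1,0],
  [10.5,0,-0.1,0],
  [10.8,0,-0.1,0],
  [10.8,0,-0.1,0],
  [10.8,0,-0.1,0],
])

```text
time: 28.97
ee_pos: [0.654, -0.2123, 0.0318]
eef_rot: [0.568, 0.421, -0.567, 0.422]
ft_force: [0.7, 0.3, 0.4]
width: 0.0869
```

drive_tool([
  [0,0,0,0],
  [0,0,0,0],
  [0,0,0,0],
  [0,0,0,0],
  [0,0,0,0],
  [0,0,0,0],
  [0,0,0,0],
  [0,0,0,0],
  [0,0,0,0],
  [0,0,0,0],
  [0,0,0,0],
  [0,0,0,0],
], grip=255, force=25)

```text
time: 29.97
ee_pos: [0.6535, -0.2123, 0.031]
eef_rot: [-0.568, -0.422, 0.568, -0.422]
ft_force: [-0.1, 0.3, 0.7]
width: 0.0399
```

```bash
python3 -c "
from h import *
goal(.381,.2842,.14,-75.4)
crop(r.camera('scene'),158,195,60,5,'pics/d2.png')"
```

```text
t 29.97 tcp [ 0.6535 -0.2123  0.031 ] yaw -16.8 tilt 0.01 w 0.0399 j [ 0.66  0.72 -0.61  1.45  0.44  1.1  -0.32] F [-0.1  0.3  0.7]
 -> shift cm [-10.9  -40.43 -39.66] twist 11.72
```

View pics/d2.png

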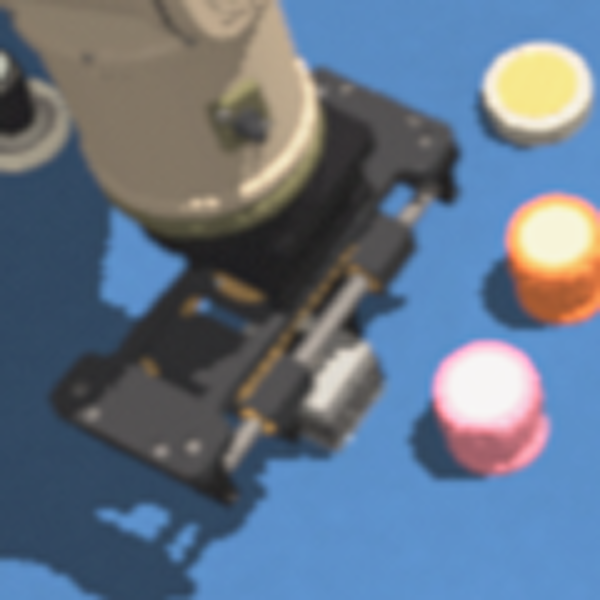

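drive_tool([
  [-0.4,0,0,0],
  [-1.2,0,0,0],
  [-2.5,0,0,0],
  [-4.2,0,0,0],
  [-6.2,0,0,0],
  [-8.2,0,0,0],
  [-9.7,0,0,0],
  [-10.6,0,0,0],
  [-10.9,0,0,0],
  [-10.9,0,0,0],
])

```text
time: 30.85
ee_pos: [0.6537, -0.2124, 0.1407]
eef_rot: [0.568, 0.421, -0.568, 0.422]
ft_force: [-0.1, 0.1, -2.2]
width: 0.0401
```

drive_tool([
  [0,-0.6,-0.6,0.2],
  [0,-1.8,-1.8,0.5],
  [0,-3.6,-3.5,1],
  [0,-5.6,-5.5,1.6],
  [0,-7.6,-7.5,2.2],
  [0,-9.6,-9.5,2.8],
  [0,-11.6,-11.4,3.4],
  [0,-13.6,-13.4,4],
  [0,-15.6,-15.3,4.6],
  [0,-17.6,-17.3,5.2],
  [0,-19.6,-19.2,5.8],
  [0,-21.6,-21.2,6.4],
  [0,-23.6,-23.2,7],
  [0,-25.6,-25.1,7.6],
  [0,-27.6,-27.1,8.2],
  [0,-29.6,-29,8.8],
  [0,-31.5,-30.9,9.4],
  [0,-33,-32.4,9.9],
  [0,-33.8,-33.2,10.2],
  [0,-34,-33.4,10.3],
])

```text
time: 32.52
ee_pos: [0.4228, 0.2075, 0.1393]
eef_rot: [-0.694, -0.134, 0.695, -0.134]
ft_force: [-0.6, 0.2, -2.3]
width: 0.0399
```

```bash
python3 -c "
from h import *
goal(.381,.2842,.14,-75.4)"
```

```text
t 32.52 tcp [0.4228 0.2075 0.1393] yaw -68.2 tilt 0.08 w 0.0399 j [ 0.23  0.16 -0.83  1.94  0.13  1.09 -1.84] F [-0.6  0.2 -2.3]
 -> shift cm [-0.06 -8.67  1.03] twist 1.45
```

drive_tool([
  [0,-0.8,0.1,0.1],
  [0,-2.4,0.3,0.4],
  [0,-4.6,0.5,0.7],
  [0,-6.7,0.8,1],
  [0,-8.2,1,1.3],
  [0,-8.7,1,1.4],
  [0,-8.7,1,1.4],
  [0,-8.7,1,1.4],
  [0,-8.7,1,1.4],
  [0,-8.7,1,1.4],
])

```text
time: 33.35
ee_pos: [0.3837, 0.2817, 0.1398]
eef_rot: [-0.701, -0.09, 0.701, -0.09]
ft_force: [0.3, -0.2, -2.1]
width: 0.0401
```

```bash
python3 -c "
from h import *
goal(.381,.2842,.036,-75.4)
crop(r.camera('scene'),383,145,60,5,'pics/d3.png')"
```

```text
t 33.35 tcp [0.3837 0.2817 0.1398] yaw -75.4 tilt 0.03 w 0.0401 j [ 0.09  0.18 -0.88  1.93  0.16  1.1  -2.17] F [ 0.3 -0.2 -2.1]
 -> shift cm [10.38 -0.32  0.2 ] twist 0.01
```

View pics/d3.png

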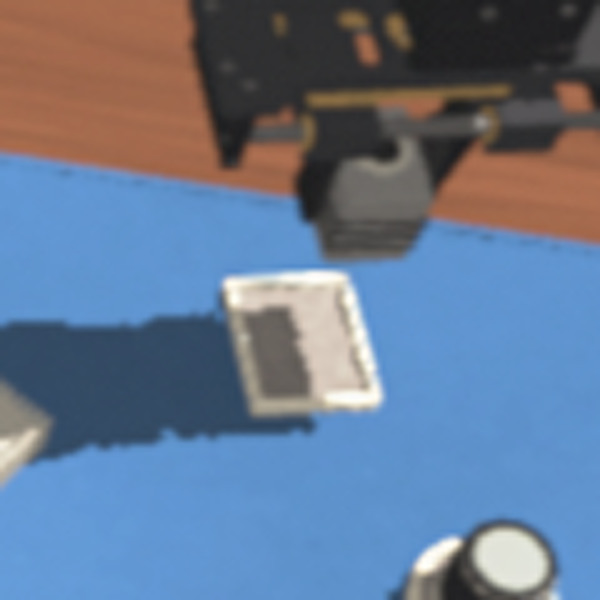

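drive_tool([
  [0.5,-0.1,0.1,0],
  [1.6,-0.2,0.2,0],
  [3.2,-0.3,0.2,0],
  [5.2,-0.3,0.2,0],
  [7.2,-0.3,0.2,0],
  [8.7,-0.3,0.2,0],
  [9.4,-0.3,0.2,0],
  [9.7,-0.3,0.2,0],
  [9.8,-0.3,0.2,0],
  [9.8,-0.3,0.2,0],
  [9.8,-0.3,0.2,0],
  [9.8,-0.3,0.2,0],
])

```text
time: 34.4
ee_pos: [0.3809, 0.2855, 0.0427]
eef_rot: [0.702, 0.091, -0.701, 0.09]
ft_force: [0.8, 0.2, -1.0]
width: 0.0395
```

```bash
python3 -c "
from h import *
goal(.3815,.2842,.0345,-75.4)
crop(r.camera('scene'),383,145,60,5,'pics/d4.png')"
```

```text
t 34.4 tcp [0.3809 0.2855 0.0427] yaw -75.3 tilt 0.08 w 0.0395 j [ 0.    0.34 -0.82  2.02  0.32  0.91 -2.3 ] F [ 0.8  0.2 -1. ]
 -> shift cm [ 0.82  0.14 -0.03] twist 0.02
```

View pics/d4.png

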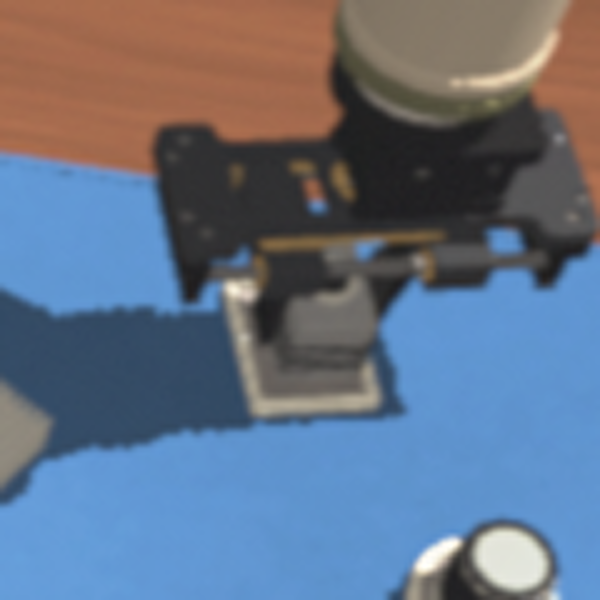

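drive_tool([
  [0.1,0,0,0],
  [0.3,0.1,0,0],
  [0.4,0.1,0,0],
  [0.5,0.1,0,0],
  [0.6,0.1,0,0],
  [0.7,0.1,0,0],
  [0.7,0.1,0,0],
  [0.7,0.1,0,0],
  [0.7,0.1,0,0],
])

```text
time: 35.2
ee_pos: [0.3806, 0.2843, 0.035]
eef_rot: [-0.701, -0.091, 0.701, -0.091]
ft_force: [-0.1, 0.2, -2.3]
width: 0.04
```

```bash
python3 -c "
from h import *
goal(.3815,.2842,.0345,-75.4)"
```

```text
t 35.2 tcp [0.3806 0.2843 0.035 ] yaw -75.3 tilt 0.0 w 0.04 j [-0.    0.36 -0.82  2.02  0.33  0.9  -2.31] F [-0.1  0.2 -2.3]
 -> shift cm [ 0.05  0.03 -0.09] twist 0.02
```

drive_tool([
  [0.1,0,0,0],
  [0.1,0,0,0],
  [0.1,0,0,0],
  [0.1,0,0,0],
])

```text
time: 35.53
ee_pos: [0.3807, 0.2843, 0.0348]
eef_rot: [0.701, 0.09, -0.701, 0.091]
ft_force: [-4.4, -4.8, 13.9]
width: 0.0399
```

drive_tool([
  [0,0,0,0],
  [0,0,0,0],
  [0,0,0,0],
  [0,0,0,0],
  [0,0,0,0],
  [0,0,0,0],
  [0,0,0,0],
  [0,0,0,0],
  [0,0,0,0],
  [0,0,0,0],
  [0,0,0,0],
], grip=0)

```text
time: 36.45
ee_pos: [0.3806, 0.2842, 0.034]
eef_rot: [0.701, 0.09, -0.701, 0.091]
ft_force: [1.5, 0.1, -0.2]
width: 0.087
```

drive_tool([
  [-0.4,0,0,0],
  [-1.5,0,0,0],
  [-3,0,0,0],
  [-5,0,0,0],
  [-7.5,0,0,0],
  [-10,0,0,0],
  [-12.5,0,0,0],
  [-14.5,0,0,0],
  [-15.5,0,0,0],
  [-15.5,0,0,0],
  [-15.5,0,0,0],
])

```text
time: 37.37
ee_pos: [0.3806, 0.2841, 0.1889]
eef_rot: [0.702, 0.09, -0.701, 0.091]
ft_force: [-0.7, -0.1, -0.8]
width: 0.0869
```

```bash
python3 -c "
from h import *
goal(.3815,.2842,.0345,-75.4)
for n in('scene','top'): cv2.imwrite(f'pics/e_{n}.png',r.camera(n)[:,:,::-1])"
```

```text
t 37.37 tcp [0.3806 0.2841 0.1889] yaw -75.3 tilt 0.04 w 0.0869 j [ 0.12  0.12 -0.9   1.88  0.1   1.19 -2.12] F [-0.7 -0.1 -0.8]
 -> shift cm [ 1.544e+01  1.000e-02 -8.000e-02] twist 0.02
```

View pics/e_scene.png

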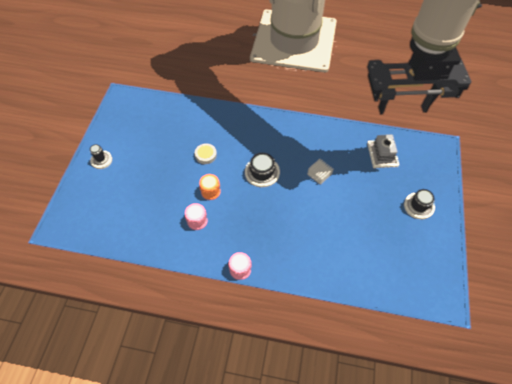

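View pics/e_top.png

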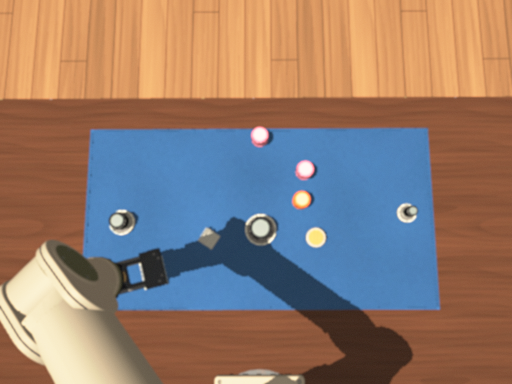

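All four parts stand in their dishes, and the tin (205,153) and heat sink (320,171) in the scene view are where they were. A final measurement follows.

```bash
python3 - <<'E'
from h import *
J={'small':(.054,(.5393,-.4035)),'med':(.050,(.5167,.3746)),'large':(.048,(.4957,-.0043))}
for k,(z,d) in J.items():
  for n in("top","scene"):
    im=cv2.imread(f"pics/e_{n}.png");u,v=proj(n,[*d,z]).round().astype(int);x0,y0=u-12,v-12
    c=cv2.resize(im[y0:v+12,x0:u+12],None,fx=8,fy=8,interpolation=cv2.INTER_CUBIC)
    h=cv2.cvtColor(c,cv2.COLOR_BGR2HSV)
    m=cv2.morphologyEx(cv2.inRange(h,(20,0,120),(95,60,255)),cv2.MORPH_OPEN,np.ones((13,13)))
    l,L,st,ce=cv2.connectedComponentsWithStats(m);i=1+np.argmin([np.hypot(*(q-96)) for q in ce[1:]])
    p=(ce[i]+.5)/8-.5+[x0,y0]
    q=onz(n,*p,z);print(k,n,st[i,2:4]/8,q.round(4),'err mm',((q-d)*1000).round(1))
im=cv2.imread("pics/e_scene.png")[:,:,::-1]
crop(im,385,150,25,12,'pics/e1.png')
print('dish ctr pix rel crop',proj('scene',[.3815,.2842,.048]))
E
```

```text
small top [17.    18.125] [ 0.5344 -0.3939] err mm [-4.9  9.6]
small scene [9.375 8.5  ] [ 0.5404 -0.4014] err mm [1.1 2.1]
med top [17.25  21.875] [0.5183 0.3729] err mm [ 1.6 -1.7]
med scene [15.5   13.125] [0.5169 0.3746] err mm [ 0.2 -0. ]
large top [18.    18.125] [ 0.4964 -0.0051] err mm [ 0.7 -0.8]
large scene [19.625 16.25 ] [ 0.4958 -0.0038] err mm [0.1 0.5]
dish ctr pix rel crop [386.61137425 143.49949259]
```

View pics/e1.png

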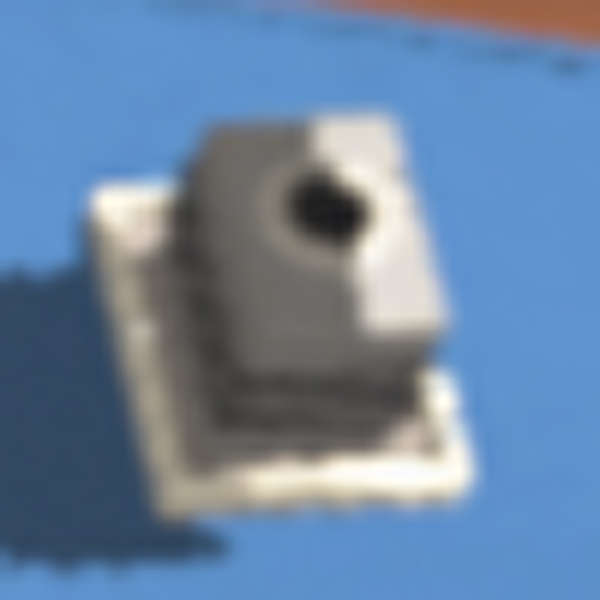

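The "small, top" blob (17 px) merged with the rim, so it isn't valid. A quick crop will check that one.

```bash
python3 - <<'E'
from h import *
im=cv2.imread("pics/e_top.png")[:,:,::-1]
crop(im,408,212,16,16,'pics/e2.png')
print(proj('top',[.5393,-.4035,.054])-[392,196])
E
```

```text
[20.1239564  14.43373285]
```

View pics/e2.png

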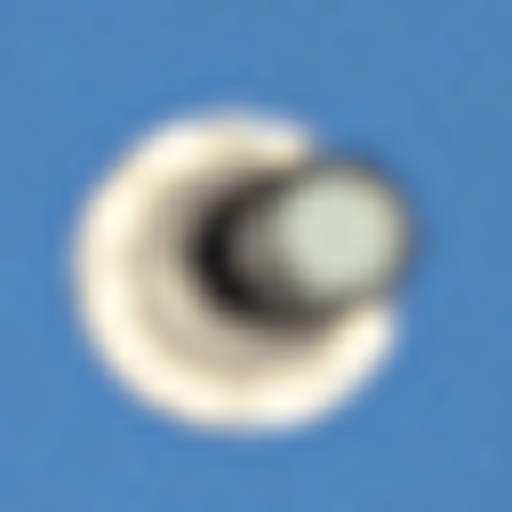

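The small lens glass is at about (20.8,14) against an expected (20.1,14.4), so it is within roughly 2 mm of the dish centre. Handing in.

```bash
python3 -c "
from bench import r
print(r.close_job())"
```

```text
the job is handed in; nothing more can be done
None
```

All three lenses are upright in their own dishes and the camera is flat in the oblong dish, handed in at about 37.5 s of the 115 s. Each was carried with the gripper straight down and lowered to the padded floor before I opened the fingers. That contact showed as 5 to 14 N of upward force.

| Part | Last offset from dish centre |
|---|---|
| Large lens | about 1 mm in both views |
| Medium lens | 0 mm in the scene view, about 2 mm in the top view |
| Small lens | about 2 mm in both views (top view read by eye) |
| Camera | about 2–3 mm, scene view only |

- **Small lens, top view:** the automatic measurement read about 11 mm off because the glass blob had merged with the dish rim. I rejected it and read the glass centre from an enlarged crop instead.
- **Camera:** the arm hid the oblong dish in the top view, so its offset comes from the scene view alone. The camera was released with its long side lined up with the dish's.
- **Bystanders:** the flux tin, the heat sink and the pink and orange look-alikes are where they were in the first pictures. I judged this by eye and did not re-measure them.

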